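# Vent the vacuum box and snap the cap onto its pump stud

### The arm

A 6-joint arm with a two-finger parallel gripper is mounted at the origin on a cart in front of the work surface, level with it; the furniture and walls round the work are solid. World frame = base frame: x ahead of the robot, y to its left, z up, the work surface at z = 0. Lengths are in mm, angles in degrees, forces in N, time in s.
With the tool pointing down it reaches from about 300 to 850 mm from the base axis. Payload 4.2 kg.
Tool frame: the origin (TCP) lies midway between the tips of the shut fingers; the grasp point (between the pads) lies 19 mm behind it; z points along the fingers, y is the line along which they close (so a half turn about z gives the same grasp; the last joint's range is limited). The gripper opens to 91 mm and grips with 3 to 60 N. Pads are 32 mm wide; open, the fingers measure 118 mm over their backs; the gripper's body (76 mm by 178 mm) begins 60 mm behind the grasp point.
Start: joints at [-76.318, 18.312, 89.639, -0, 72.044, -1.146], TCP at [147.157, -555.867, 213.976] pointing down, gripper open.
Joint ranges: [-177.97, 177.97], [-48.28, 115.42], [12.27, 149.76], [-77.06, 257.06], [2.81, 150.46], [-146.56, 146.56]. Speed limits (degrees/s): [147.25, 147.25, 180, 180, 180, 180].

### API

Orientations are given as [roll, pitch, yaw] about the fixed x, y, z axes, in that order (R = Rz(yaw) Ry(pitch) Rx(roll)).
In Python, from workcell import env gives the robot as it stands.
- The arm moves only by the shell command python3 -m jog 'ROWS' [FORCE]. ROWS is a JSON object of lists of equal length, an entry for each row: "jaw": the finger opening in mm, from 0 to 91.2; "slide": the shift along the tool's x, y, z in units of 30 mm (1.0 is 30 mm), a list of three; "spin": the turn about the tool's z in units of 8 degrees (1.0 is 8 degrees). In form: {"jaw": [jaw, ...], "slide": [[dx, dy, dz], ...], "spin": [spin, ...]}. A call has 1 to 10 rows; each row shifts and turns the commanded pose from where the row before left it, along the tool's axes as they then stand; what a row does not reach is not made up. A row lasts 1/10 s, in which the tool goes at most 50 mm and 8.59 degrees, less where a joint would pass 70% of its speed; a pose out of reach is approached as far as the arm can. A call is refused whole if a number of a shift passes 1 or a number of a turn 1, either way. A call with a gripper value outside its range is refused whole. The fingers move at their own pace and stop on an object; FORCE is the grip in N (left out, the last holds). Time passes only in rows, so rows that do not move let the fingers close. It gives the time, the measured TCP pose, the force, the opening and the grip force at its end, in the units of the state.
- env.state(): the state, without advancing time (a new reading comes with each control period).
- env.grab_frame(name): name is "scene" or "side" or "wrist"; returns the picture (480x640x3 uint8, red, green, blue); there is no depth.
- env.camera_model(name): a dict with "fx", "fy", "cx", "cy" (pixels), "camera_from_world" (4x4, takes a point from world to camera coordinates). Camera axes: x right, y up, looking along -z (the intrinsics and any distortion apply to the point x, -y, -z); pixel columns grow to the right and rows downward; lengths in mm; the calibration is good to about 2 mm. A picture is of the moment at which its call begins: read the wrist's pose just before it. camera_model takes no time and is no camera call; for the wrist camera it gives the pose at the moment of the call.
- env.job_done(): hands the job in; it is judged then, once.
The state is a dict: "time_s": time; "qpos": joint angles; "qvel": joint speeds; "effort": joint torques, N m; "ee_pos": TCP position; "ee_rot": TCP orientation; "force": force on the tool from outside, world axes, zero at the start; "torque": the same for the moment, N m; "gripper_width": finger opening in mm; "gripper_force": force on a finger pad.
Only numpy, scipy, OpenCV 4.12 (cv2) and the standard library are available. Lean on these libraries where they do the work, as an engineer would, in place of code of your own. Each camera call takes 0.05 s, during which the arm holds its last target. There are 200 camera calls.

### The job

Push the blue sprung vent plunger on the lid of the vacuum food box right down to the end of its stroke and let it come back up. Then put the orange cap, mouth down, over the white stud on the same lid and press it past the click until it sits fully home on the black seat, leaving the other things on the worktop where they are. Finish while still holding the cap down with a firm push of about 10 newtons: do not let go or ease off.

Things in the scene. Friction and masses are not known exactly. Their poses are not given: they have to be found in the camera images.
- box: vacuum food box, green glass body, grey lid, fixed on the worktop; 90 mm (x) by 150 mm (y), lid top 70 mm above its origin (centre of its underside); z up. On the lid: the white stud at y = +42 mm of the box, the blue vent plunger at y = -42 mm. Position and yaw (0.3 rad either way) vary. A wall cupboard hangs 0.38 m above the back of the worktop (x over about 0.6 m).
- stud_seat (a point): centre of the black seat (48 mm across, 74 mm above the worktop) at the foot of the stud, which is 21 mm high, 19 mm across, tapered on top; four sprung beads, 9.7 mm above the seat, stand out to 28 mm across. They hold off the cap's lip from 13 to 8 mm above the seat with about 7 N; past that the push drops (click), they draw the cap down with up to 14 N, and it stops hard on the seat.
- vent (a joint): how far the vent plunger is pushed down, in m: 0 up, 0.009 at its stop. Straight down; its spring resists with about 2 N at first and 6 N at the stop, and lifts it again when released.
- vent_top (a point): centre of the top face of the blue vent plunger (24 mm across); 86 mm above the worktop when up, 77 mm when fully pushed, still 5 mm above its collar (34 mm across, 2 mm high) then.
- cap: orange ribbed snap cap, loose, about 40 g, round, 38 mm across (40 mm over its ribs), 36 mm tall, closed top with a white disc, open below; stands mouth down on the worktop. Origin: centre of its underside (the mouth), z up. A rounded inner lip 5 mm high leaves a 23 mm opening; 28 mm deep inside. Hold it round the side, fingertips 5 mm or more above the mouth.
- egg_cup: dark brown egg cup, 50 mm across and 52 mm tall, near the cap (they and the clay shaker swap places); leave alone. Origin: centre of its underside.
- shaker: egg-shaped terracotta shaker, 48 mm across and 54 mm tall; leave alone. Origin: centre of its underside.
- timer: red and cream kitchen timer, 65 mm across and 54 mm tall, at the back; leave alone. Origin: centre of its underside.
- salt_box: round wooden salt pot, 72 mm across and 73 mm tall, at the back left; leave alone. Origin: centre of its underside.
- spice_a: spice jar with black top, 41 mm across and 105 mm tall, at the back right; leave alone. Origin: centre of its underside.
- spice_b: second such spice jar beside it; leave alone. Origin: centre of its underside.

How it is judged:
By the outcome, as a careful person would: the job done as asked, in the order asked, and still so for the second after the job is handed in, while the arm keeps its last pose, push and grip.
It also fails if it takes over 51 s, if anything falls off the work surface, if the arm or the gripper's body presses on something with over 40 N, if the wrist force passes 120 N, or if a joint passes its speed limit or range.

## Working session

There is one attempt and no reset: what is moved stays moved. The work goes in short steps, Python scripts to look and compute and a shell command to move; the robot and the scene stay as the last step left them, time stands still between calls to the robot, and variables do not carry over. Pictures are saved under pics/ and viewed, at most 10 in all, crops included, and the job is handed in when it is done.

```bash
mkdir -p pics; ls
cat > h.py <<'E'
import numpy as np, cv2
from workcell import env
def shot(n,f):
    m=env.camera_model(n); im=env.grab_frame(n); cv2.imwrite(f,im[:,:,::-1]); return m,im
def ray(m,u,v):
    T=np.array(m["camera_from_world"]);R=T[:3,:3]
    d=np.array([(u-m["cx"])/m["fx"],-(v-m["cy"])/m["fy"],-1.]);return -R.T@T[:3,3],R.T@d
def atz(m,u,v,z):
    c,d=ray(m,u,v);return c+d*(z-c[2])/d[2]
def tri(*obs):
    A=np.zeros((3,3));b=np.zeros(3)
    for m,u,v in obs:
        c,d=ray(m,u,v);d/=np.linalg.norm(d);P=np.eye(3)-np.outer(d,d);A+=P;b+=P@c
    return np.linalg.solve(A,b)
E
python3 - <<'E'
from h import *
np.set_printoptions(precision=3,suppress=True)
for n in("scene","side"):
    m,_=shot(n,f"pics/{n}0.png");print({k:v for k,v in m.items() if k!="camera_from_world"}, ray(m,320,240))
s=env.state();print(s["time_s"],s["ee_pos"],s["ee_rot"],s["force"],s["gripper_width"])
E
```

```text
pics
{'fx': 551.0868968029399, 'fy': 551.0868968029399, 'cx': 317.0341306448068, 'cy': 240.33968863898644} (array([-145.237,  751.067,  637.687]), array([ 0.59 , -0.672, -0.447]))
{'fx': 532.4252219200124, 'fy': 532.4252219200124, 'cx': 321.396982297908, 'cy': 237.4162985840653} (array([163.194, 688.098, 824.844]), array([ 0.365, -0.653, -0.663]))
0.1 [ 147.056 -555.419  213.206] [-179.909   -0.002   14.829] [-0.093  0.247  0.387] 91.08602614128328
```

View pics/scene0.png

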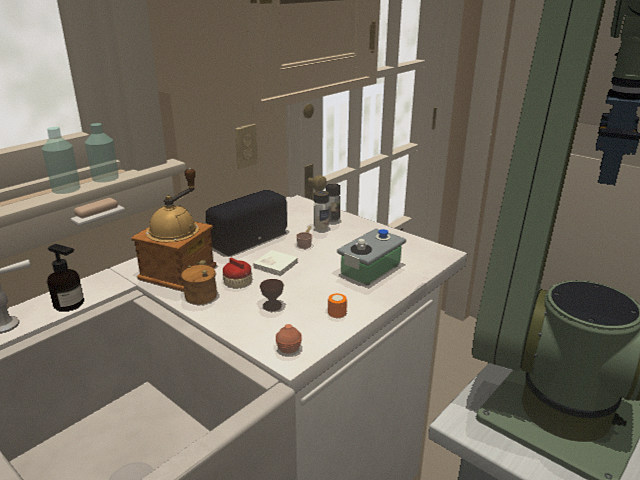

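View pics/side0.png

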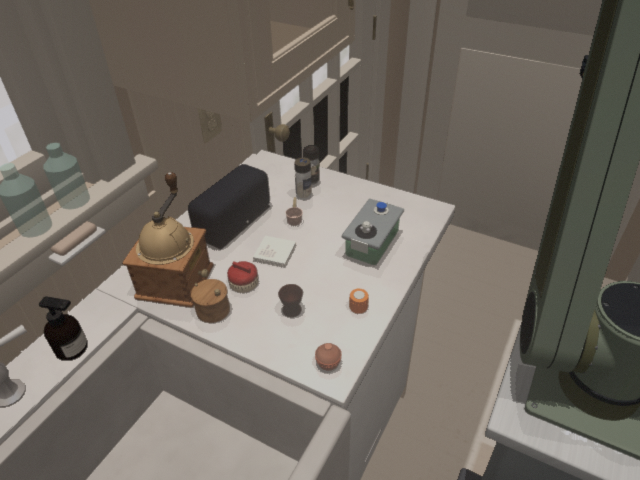

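The scene view shows the cap at (338,303), stud at (361,244) and vent at (383,234). In the side view they are at (359,298), (367,230) and (382,208). I'll enlarge these next.

Run:
```python
from h import *
a=cv2.imread("pics/scene0.png");b=cv2.imread("pics/side0.png")
def c(i,x,y,w,h,s):return cv2.resize(i[y:y+h,x:x+w],None,fx=s,fy=s,interpolation=cv2.INTER_CUBIC)
S=6
o=np.vstack([np.hstack([c(a,340,225,66,50,S),c(b,345,197,66,50,S)]),np.hstack([c(a,310,280,66,50,S),c(b,330,275,66,50,S)])])
print(o.shape);cv2.imwrite("pics/crop.png",o)
```

```text
(600, 792, 3)
```

View pics/crop.png

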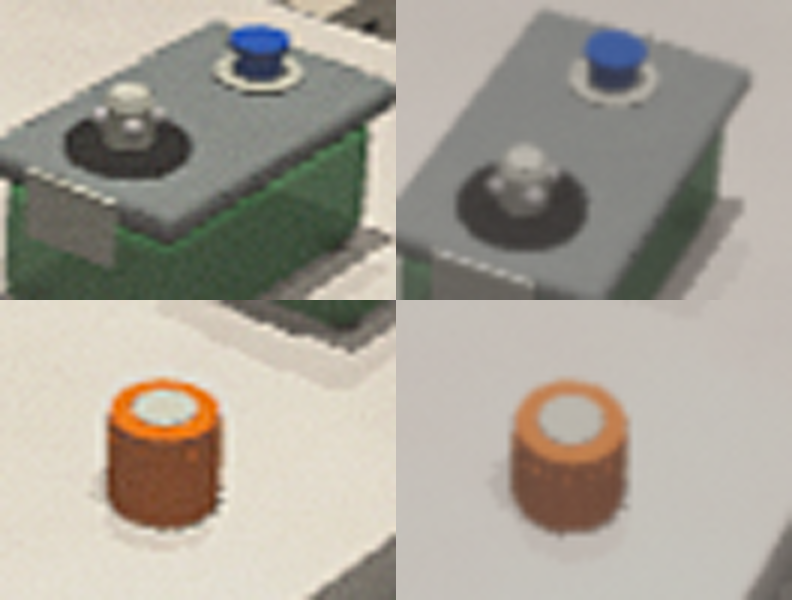

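The enlarged crop gives these centres:

| Feature | Scene | Side |
|---|---|---|
| Vent top | (383.1,231.2) | (381.1,204.6) |
| Seat | (360.9,249.3) | (365.6,230.8) |
| Stud top | (361.3,239.9) | (366.1,222.4) |
| Cap disc | (337.1,297.4) | (358.8,294.3) |

Run:
```python
from h import *
np.set_printoptions(precision=1,suppress=True)
a=env.camera_model("scene");b=env.camera_model("side")
for n,p,q,z in [("vent",(383.1,231.2),(381.1,204.6),86),("seat",(360.9,249.3),(365.6,230.8),74),("studtop",(361.3,239.9),(366.1,222.4),95),("cap",(337.1,297.4),(358.8,294.3),36),("eggcup",(272,285),(290,293),50),("shaker",(288,330),(328,350),40)]:
    print(n,tri((a,*p),(b,*q)),atz(a,*p,z),atz(b,*q,z))
```

```text
vent [ 504.7 -210.2   85.7] [ 504.6 -210.9   86. ] [ 504.8 -209.    86. ]
seat [ 504.4 -127.    71.1] [ 501.2 -123.1   74. ] [ 503.2 -123.3   74. ]
studtop [ 504.6 -127.3   94.4] [ 503.9 -126.8   95. ] [ 504.3 -126.3   95. ]
cap [450.   20.4  37.9] [451.9  17.4  36. ] [450.9  19.4  36. ]
eggcup [567.   89.6  50.6] [567.8  87.2  50. ] [567.6  90.8  50. ]
shaker [438.3 174.   46. ] [444.2 167.   40. ] [440.7 171.1  40. ]
```

```bash
python3 -m jog '{"jaw":[0,0,0,0,0,0,0,0,0,0],"slide":[[0,0,0],[0,0,0],[1,-1,0],[1,-1,0],[1,-1,0],[1,-1,0],[1,-1,0],[1,-1,0],[1,-1,0],[1,-1,0]],"spin":[1,0.85,0,0,0,0,0,0,0,0]}' 10
```

```text
time_s: 1.1
ee_pos: [387.8, -314.2, 213.7]
ee_rot: [-180.0, 0.0, 0.0]
force: [-0.1, 0.4, -0.3]
gripper_width: 14.2
gripper_force: 0.0
```

```bash
python3 -m jog '{"jaw":[0,0,0,0,0],"slide":[[1,-1,0],[1,-1,0],[0.9,-0.9,0],[0.5,-0.4,0],[0,0,0]],"spin":[0,0,0,0,0]}'
python3 - <<'E'
from h import *
m,_=shot("wrist","pics/w1.png");print(m["fx"],m["cx"],m["cy"],ray(m,m["cx"],m["cy"]))
T=np.array(m["camera_from_world"])
for p in[(504.7,-210.2,86),(504,-126,74),(504.3,-126.5,95)]:
    q=T[:3,:3]@p+T[:3,3];print(m["cx"]+m["fx"]*q[0]/-q[2],m["cy"]+m["fy"]*q[1]/q[2])
print(env.state()["ee_pos"])
E
```

```text
time_s: 1.6
ee_pos: [490.5, -214.9, 213.4]
ee_rot: [-180.0, 0.0, 0.2]
force: [-0.6, 0.1, -1.0]
gripper_width: 0.2
gripper_force: 0.0
380.3680056916193 320.97557274923577 235.5898492194723 (array([ 562.21007662, -214.67741535,  383.56989079]), array([-2.53379270e-01,  2.85963438e-04, -9.67366975e-01]))
315.5363985890343 210.71352050350302
213.83691575770007 208.44640217085762
207.02022835726905 213.07690104049317
[ 489.21682252 -215.9518276   213.38479208]
```

View pics/w1.png

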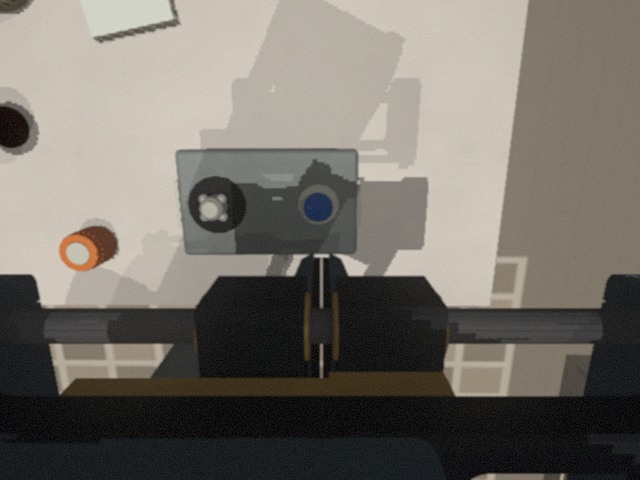

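The wrist view shows the vent at (319,206), the seat at (217,205) and the cap top at (79,252). The box yaw is close to 0. The vent and seat are both shifted about 3 mm from the fixed-camera estimate, so I'll use the mean.

```bash
python3 -m jog '{"jaw":[0,0,0,0,0,0,0],"slide":[[0.55,-0.13,0.4],[0,0,1],[0,0,1],[0,0,1],[0,0,0.4],[0,0,0],[0,0,0]],"spin":[0,0,0,0,0,0,0]}'
python3 - <<'E'
from h import *
m,_=shot("side","pics/x.png");a=_[185:225,355:415]
m,b=shot("scene","pics/x2.png");b=b[210:250,353:413]
m,w=shot("wrist","pics/w2.png")
cv2.imwrite("pics/v.png",np.hstack([cv2.resize(a,(400,267),interpolation=2),cv2.resize(b,(400,267),interpolation=2)])[:,:,::-1])
o=cv2.imread("pics/v.png");o=np.vstack([o,cv2.resize(cv2.imread("pics/w2.png")[100:300,100:580],(800,333))]);cv2.imwrite("pics/v.png",o)
print(env.state()["ee_pos"])
E
```

```text
time_s: 2.35
ee_pos: [506.1, -213.5, 100.7]
ee_rot: [180.0, -0.1, -0.0]
force: [-0.2, 0.4, 0.8]
gripper_width: 0.9
gripper_force: 0.0
[ 506.49622547 -213.36843964  101.46460027]
```

View pics/v.png

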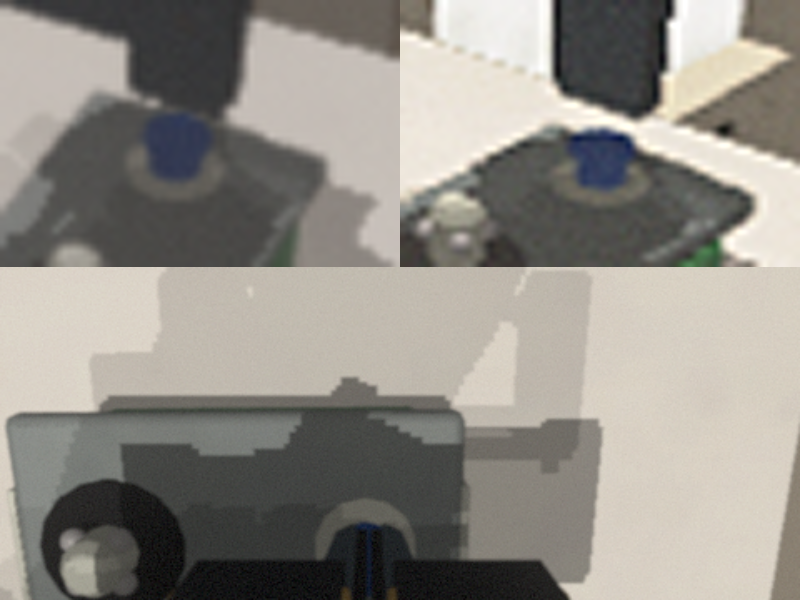

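The crops show the shut fingers directly above the blue plunger. In the wrist crop the collar centre and the finger line are both near column 366. I'll press now.

```bash
python3 -m jog '{"jaw":[0,0,0,0,0],"slide":[[0,0,0.4],[0,0,0.3],[0,0,0.05],[0,0,0],[0,0,0]],"spin":[0,0,0,0,0]}'
python3 -m jog '{"jaw":[0,0,0],"slide":[[0,0,0.1],[0,0,0],[0,0,0]],"spin":[0,0,0]}'
```

```text
time_s: 3.0
ee_pos: [506.1, -213.1, 77.9]
ee_rot: [180.0, -0.1, 0.0]
force: [0.4, -0.5, 5.2]
gripper_width: 0.3
gripper_force: 2.6
time_s: 3.3
ee_pos: [506.2, -213.1, 77.1]
ee_rot: [179.9, -0.1, 0.0]
force: [-2.5, 1.1, 18.7]
gripper_width: 0.4
gripper_force: 9.1
```

```bash
python3 -m jog '{"jaw":[0,0,91,91,91,91,91,91,91,91],"slide":[[0,0,-0.4],[0,0,-1],[0,0,-1],[0,-0.3,-1],[-0.3,-1,-1],[-0.3,-1,0],[-0.3,-1,0],[-0.3,-1,0],[-0.3,-1,0],[-0.3,-1,0]],"spin":[0,0,0,0,0,0,0,0,0,0]}'
python3 - <<'E'
from h import *
m,w=shot("wrist","pics/w3.png");print(env.state()["ee_pos"])
import pickle;pickle.dump(m,open("w3.pkl","wb"))
a=env.grab_frame("side")[195:225,365:395];hsv=cv2.cvtColor(a,cv2.COLOR_RGB2HSV);k=(hsv[...,0]>100)&(hsv[...,0]<130)&(hsv[...,1]>110)
y,x=np.nonzero(k);print("vent blue now",k.sum(),x.mean()+365,y.mean()+195)
a=cv2.imread("pics/side0.png")[195:225,365:395];hsv=cv2.cvtColor(a,cv2.COLOR_BGR2HSV);k=(hsv[...,0]>100)&(hsv[...,0]<130)&(hsv[...,1]>110)
y,x=np.nonzero(k);print("before",k.sum(),x.mean()+365,y.mean()+195)
E
```

```text
time_s: 4.3
ee_pos: [450.2, -22.6, 205.9]
ee_rot: [-180.0, 0.1, 0.0]
force: [0.8, 0.2, -0.2]
gripper_width: 61.5
gripper_force: 0.0
[448.3184261  -19.08979222 205.82696948]
vent blue now 0 nan nan
before 45 381.0 205.0<stdin>:5: RuntimeWarning: Mean of empty slice.
  ret = ret.dtype.type(ret / rcount)
```

View pics/w3.png

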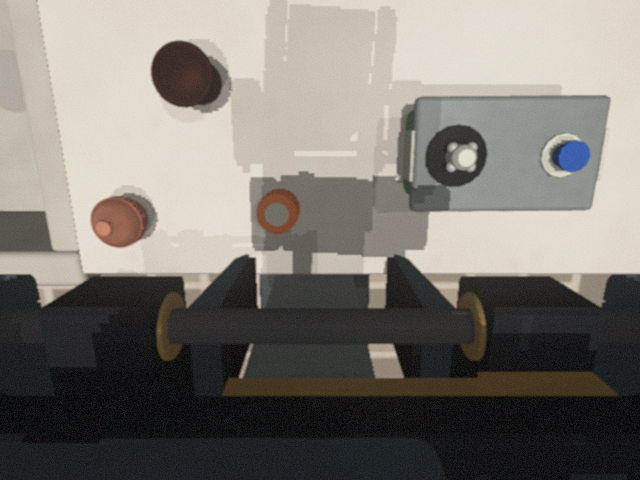

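The vent is up again, with its blue top at (573,156) offset from the collar centre (565,155). The cap disc is at (278,214), the stud top at (465,157) and the seat at (456,156). The egg cup and shaker are undisturbed.

Run:
```python
from h import *
import pickle
np.set_printoptions(precision=1,suppress=True)
m=pickle.load(open("w3.pkl","rb"));a=env.camera_model("scene");b=env.camera_model("side")
for n,p,z in[("vent",(573.5,156),86),("seat",(456,156),74),("stud",(465,157),95),("cap",(277.5,214),36)]:print(n,atz(m,*p,z))
print("cap tri",tri((a,337.1,297.4),(b,358.8,294.3),(m,277.5,214)))
T=np.array(m["camera_from_world"]);print("cam",ray(m,0,0)[0])
m=env.camera_model("wrist");s=env.state();print(s["ee_pos"],"cam",ray(m,0,0)[0]);
for n,p,z in[("vent",(573.5,156),86),("seat",(456,156),74),("stud",(465,157),95),("cap",(277.5,214),36)]:print(n,atz(m,*p,z))
```

```text
vent [ 507.2 -211.    86. ]
seat [ 506.6 -127.4   74. ]
stud [ 507.  -126.7   95. ]
cap [453.   17.3  36. ]
cap tri [452.2  17.4  34.9]
cam [522.2 -22.6 376. ]
[449.4 -21.2 205.9] cam [521.6 -21.1 376. ]
vent [ 507.  -209.1   86. ]
seat [ 506.1 -125.6   74. ]
stud [ 506.5 -124.9   95. ]
cap [451.9  18.9  36. ]
```

```bash
python3 -m jog '{"jaw":[91,91,91,91,91,91,91],"slide":[[0.05,-0.65,0.5],[0,-0.65,1],[0,0,1],[0,0,1],[0,0,0.9],[0,0,0],[0,0,0]],"spin":[0,0,0,0,0,0,0]}'
python3 - <<'E'
from h import *
print(env.state()["ee_pos"])
m,w=shot("wrist","pics/w4.png");print(env.state()["ee_pos"])
c,d=ray(m,0,0);T=np.array(m["camera_from_world"])
for p in[(452,18,36),tuple(env.state()["ee_pos"])]:
    q=T[:3,:3]@p+T[:3,3];print(m["cx"]+m["fx"]*q[0]/-q[2],m["cy"]+m["fy"]*q[1]/q[2])
E
```

```text
time_s: 5.1
ee_pos: [453.0, 14.8, 74.4]
ee_rot: [180.0, 0.1, 0.0]
force: [0.1, 0.5, 0.0]
gripper_width: 91.1
gripper_force: 0.0
[453.02927138  14.76711386  74.44313034]
[453.82720237  14.81736524  75.24515796]
315.7696660869902 265.8216642141351
321.30453409767796 289.36165526002503
```

View pics/w4.png

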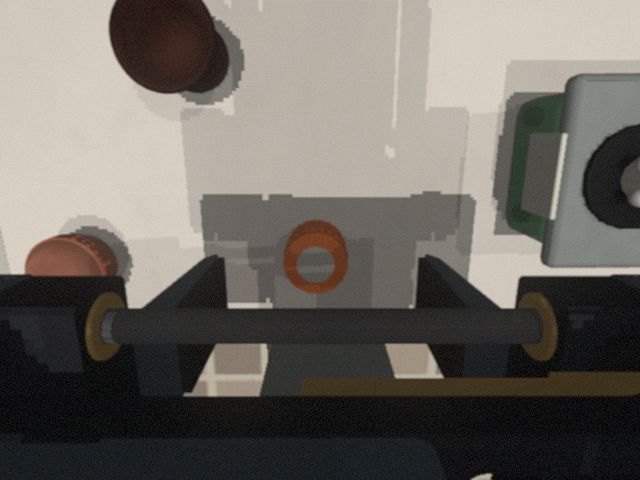

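The cap disc is at (316,263) and the finger tips at columns 217 and 425 (midline 321), so I shift about 3 mm to +y, then descend and grip.

```bash
python3 -m jog '{"jaw":[91,91,91,91,36,36,36,36,36,36],"slide":[[0,-0.11,0.6],[0,0,1],[0,0,0.65],[0,0,0],[0,0,0],[0,0,0],[0,0,0],[0,0,0],[0,0,0],[0,0,0]],"spin":[0,0,0,0,0,0,0,0,0,0]}' 40
```

```text
time_s: 6.15
ee_pos: [453.0, 18.5, 7.1]
ee_rot: [180.0, -0.0, 0.0]
force: [-0.1, 0.9, 0.3]
gripper_width: 45.6
gripper_force: 0.0
```

```bash
python3 -m jog '{"jaw":[20,20,20,20],"slide":[[0,0,0],[0,0,0],[0,0,0],[0,0,0]],"spin":[0,0,0,0]}' 45
```

```text
time_s: 6.55
ee_pos: [452.9, 18.5, 7.0]
ee_rot: [180.0, -0.0, 0.0]
force: [-0.5, -0.3, 1.7]
gripper_width: 37.3
gripper_force: 45.0
```

```bash
python3 -m jog '{"jaw":[20,20,20,20,20,20,20,20,20,20],"slide":[[0,0,-0.5],[0,0,-1],[0,0,-1],[0,0.3,-1],[0.4,1,-0.6],[0.5,1,0],[0.5,1,0],[0.4,1,0],[0,0.5,0],[0,0,0]],"spin":[0,0,0,0,0,0,0,0,0,0]}' 45
python3 -m jog '{"jaw":[20,20],"slide":[[0,0,0],[0,0,0]],"spin":[0,0]}'
python3 - <<'E'
from h import *
import pickle
S=[env.state()["ee_pos"]]
ms,a=shot("side","pics/s5.png");S.append(env.state()["ee_pos"])
mc,b=shot("scene","pics/c5.png");S.append(env.state()["ee_pos"])
m,w=shot("wrist","pics/w5.png");S.append(env.state()["ee_pos"])
pickle.dump(m,open("w5.pkl","wb"));print(np.mean(S,0),np.std(S,0))
r=lambda i,x,y,w,h,s:cv2.resize(i[y:y+h,x:x+w,::-1],(w*s,h*s),interpolation=cv2.INTER_CUBIC)
o=np.vstack([np.hstack([r(a,335,185,66,60,6),r(b,330,200,66,60,6)]),r(w,188,160,264,80,3)]);cv2.imwrite("pics/v5.png",o);print(o.shape)
E
```

```text
time_s: 7.55
ee_pos: [506.4, -126.7, 129.4]
ee_rot: [-180.0, 0.1, -0.1]
force: [-0.3, 0.5, -0.0]
gripper_width: 37.3
gripper_force: 45.0
time_s: 7.75
ee_pos: [506.2, -124.3, 129.8]
ee_rot: [-180.0, 0.1, 0.1]
force: [0.3, 0.9, -0.5]
gripper_width: 36.8
gripper_force: 45.0
[ 506.4421764  -124.35487449  129.92572477] [0.18498203 0.08626544 0.09010799]
(600, 792, 3)
```

View pics/v5.png

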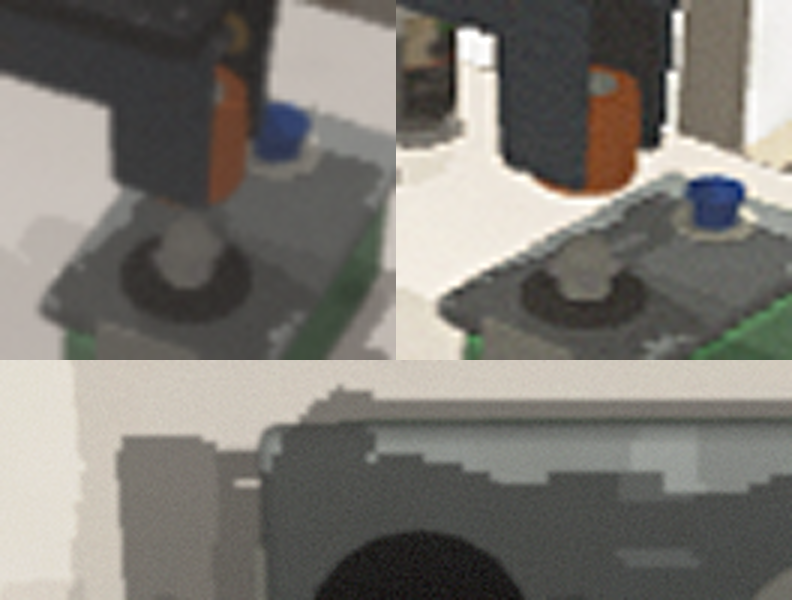

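The vent is up, and the cap hangs above the stud, laterally aligned in both fixed views (side: cap centre about 189, stud 189; scene: about 585, stud 584). In the wrist crop the seat edge tops out at (421,530) in crop pixels. I'll check the along-view direction numerically.

Run:
```python
from h import *
import pickle
np.set_printoptions(precision=1,suppress=True)
m=env.camera_model("wrist");s=env.state()
print("now",s["ee_pos"])
# tool-frame camera
c,d=ray(m,0,0);print("cam-tcp",c-s["ee_pos"])
w=pickle.load(open("w5.pkl","rb"));print("w5 cam",ray(w,0,0)[0])
print("seat far edge",atz(w,328.2,216.7,74),"-> centre x",atz(w,328.2,216.7,74)[0]-24)
# cap disc now in wrist picture hidden? colour check along the column 321
im=cv2.imread("pics/w5.png");print(im[236:300:6,321].tolist())
a=env.camera_model("scene");b=env.camera_model("side")
def pr(m,p):
    T=np.array(m["camera_from_world"]);q=T[:3,:3]@np.array(p)+T[:3,3];return np.array([m["cx"]-m["fx"]*q[0]/q[2],m["cy"]+m["fy"]*q[1]/q[2]])
for n,mm in(("scene",a),("side",b)):
    p0=pr(mm,(505.5,-126,84));p1=pr(mm,(505.5,-126,140));print(n,p0,p1,"dx",pr(mm,(515.5,-126,84))-p0,"dy",pr(mm,(505.5,-116,84))-p0)
m4=dict(w);
```

```text
now [ 506.7 -124.5  130. ]
cam-tcp [ 71.7   0.2 170.3]
w5 cam [ 578.3 -124.2  300.2]
seat far edge [ 530.9 -128.5   74. ] -> centre x 506.91499769323536
[[22, 23, 24], [51, 56, 57], [69, 76, 82], [28, 51, 92], [27, 50, 93], [24, 47, 95], [23, 48, 92], [30, 57, 105], [17, 47, 100], [32, 62, 120], [81, 88, 87]]
scene [360.3 244.2] [361.3 221.2] dx [-3.6 -1.4] dy [-2.8  1.5]
side [365.4 226.2] [366.4 205.7] dx [-4.2 -1.4] dy [-2.   2.7]
```

Run:
```python
import cv2
im=cv2.imread("pics/w5.png")[200:320,220:420];cv2.imwrite("pics/v6.png",cv2.resize(im,(800,480),interpolation=2))
```

```text
(no output)
```

View pics/v6.png

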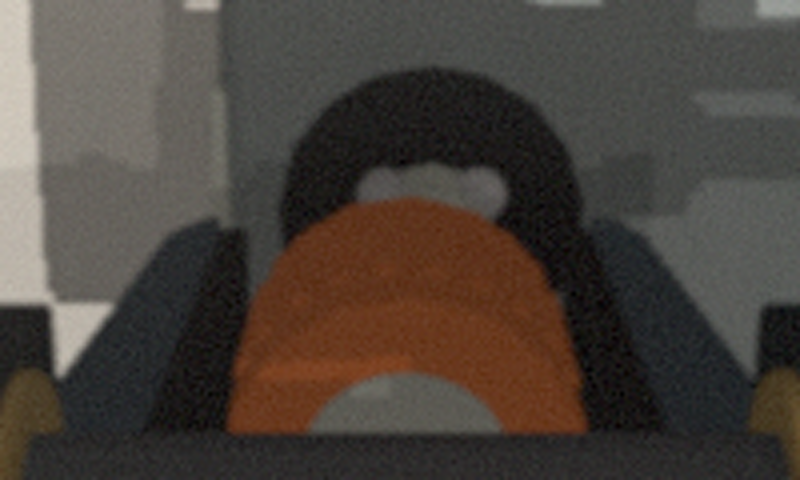

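The enlarged view shows the seat and stud centred at column 432 and the cap at about 407. The stud is therefore about 3.6 mm further to −y, which agrees with the parallax in the fixed views. I'll correct that, descend to just above the beads and watch the side forces.

```bash
python3 -m jog '{"jaw":[20,20,20,20,20],"slide":[[0.02,0.12,0],[0,0,0.5],[0,0,0.3],[0,0,0],[0,0,0]],"spin":[0,0,0,0,0]}' 55
python3 -m jog '{"jaw":[20,20,20,20,20],"slide":[[0,0,0.1],[0,0,0.1],[0,0,0.1],[0,0,0],[0,0,0]],"spin":[0,0,0,0,0]}'
```

```text
time_s: 8.4
ee_pos: [507.6, -129.1, 105.9]
ee_rot: [-180.0, 0.0, 0.0]
force: [-0.3, 0.4, -0.6]
gripper_width: 36.7
gripper_force: 55.0
time_s: 8.9
ee_pos: [507.5, -129.1, 96.9]
ee_rot: [180.0, 0.0, 0.0]
force: [0.0, 0.0, -0.3]
gripper_width: 36.7
gripper_force: 55.0
```

```bash
python3 -m jog '{"jaw":[20,20,20,20],"slide":[[0,0,0.07],[0,0,0.07],[0,0,0],[0,0,0]],"spin":[0,0,0,0]}'
python3 -m jog '{"jaw":[20,20,20,20],"slide":[[0,0,0.07],[0,0,0.07],[0,0,0],[0,0,0]],"spin":[0,0,0,0]}'
```

```text
time_s: 9.3
ee_pos: [507.3, -128.8, 92.9]
ee_rot: [-180.0, 0.0, 0.0]
force: [-1.4, 1.1, 3.9]
gripper_width: 36.8
gripper_force: 55.0
time_s: 9.7
ee_pos: [507.3, -128.8, 89.0]
ee_rot: [-180.0, 0.0, 0.0]
force: [-1.9, 2.5, 4.3]
gripper_width: 37.0
gripper_force: 55.0
```

```bash
python3 -m jog '{"jaw":[20,20,20,20],"slide":[[-0.015,-0.02,0.07],[0,0,0.08],[0,0,0],[0,0,0]],"spin":[0,0,0,0]}'
python3 -m jog '{"jaw":[20,20,20,20],"slide":[[0,0,0.06],[0,0,0.05],[0,0,0],[0,0,0]],"spin":[0,0,0,0]}'
```

```text
time_s: 10.1
ee_pos: [506.8, -128.5, 83.3]
ee_rot: [-180.0, 0.1, 0.0]
force: [-0.7, 0.9, -3.8]
gripper_width: 37.0
gripper_force: 55.0
time_s: 10.5
ee_pos: [507.6, -128.7, 81.0]
ee_rot: [180.0, -0.1, 0.0]
force: [-0.4, -0.5, -0.1]
gripper_width: 36.7
gripper_force: 55.0
```

```bash
python3 -m jog '{"jaw":[20,20,20,20],"slide":[[0,0,0.04],[0,0,0],[0,0,0],[0,0,0]],"spin":[0,0,0,0]}'
```

```text
time_s: 10.9
ee_pos: [507.6, -128.7, 81.0]
ee_rot: [180.0, -0.1, 0.0]
force: [-2.2, 0.8, 8.2]
gripper_width: 36.9
gripper_force: 55.0
```

```bash
python3 -m jog '{"jaw":[20,20,20,20,20,20],"slide":[[0,0,0.012],[0,0,0],[0,0,0],[0,0,0],[0,0,0],[0,0,0]],"spin":[0,0,0,0,0,0]}'
python3 - <<'E'
from h import *
_,a=shot("side","pics/s9.png");_,b=shot("scene","pics/c9.png");print(env.state()["force"],env.state()["ee_pos"])
r=lambda i,x,y,w,h,s:cv2.resize(i[y:y+h,x:x+w,::-1],(w*s,h*s),interpolation=cv2.INTER_CUBIC)
cv2.imwrite("pics/v9.png",np.hstack([r(a,335,185,66,60,6),r(b,330,200,66,60,6)]))
E
```

```text
time_s: 11.5
ee_pos: [507.6, -128.7, 81.0]
ee_rot: [180.0, -0.1, 0.0]
force: [-2.1, -0.2, 11.0]
gripper_width: 36.7
gripper_force: 55.0
[-2.6873581   0.42833757 11.37543847] [ 507.62695471 -128.69985078   80.93685603]
```

View pics/v9.png

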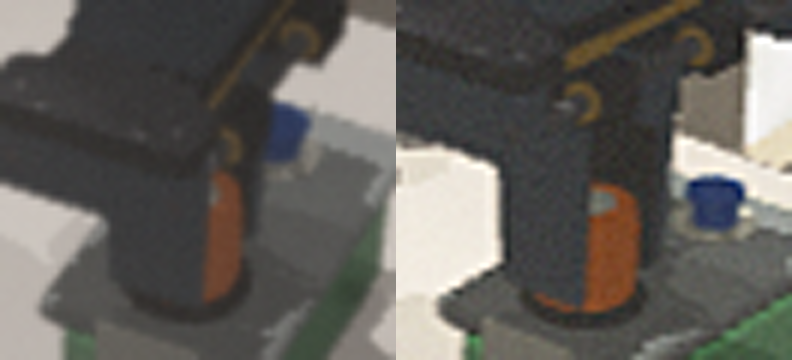

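The cap sits level on the black seat in both views, at (225,300) and (605,305) in the crop. The vent plunger is up, and the push holds at about 11 N. I'm handing in now.

```bash
python3 -c "
from workcell import env
print(env.job_done())"
```

```text
the job is handed in; nothing more can be done
None
```

I pushed the vent plunger to its stop and it came back up; the cap then went over the stud, past the click and fully onto the seat, and I handed the job in at about 11.6 s, still gripping it with about 11 N of downward push.

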